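# Vent the solvent line: eject the coupler and hold it on the tilted port nipple

### The job

Vent the chromatograph's solvent line: press the ejector slide of the dock all the way so that it pushes the metal coupler out from under the keeper lips, then pick the coupler up. Push it squarely onto the tilted nipple of the port block until it snaps in under the two latch noses, and keep pressing so that the spring collar stays pushed down to about its stop. Finish while still gripping and pressing the coupler there, and leave the bottle, the vial rack and the wrench where they are.

Things in the scene. Friction and masses are not known exactly. Their poses are not given: they have to be found in the camera images.
- coupler: Loose upright round aluminium coupler, 82 mm tall, about 0.16 kg. Origin: centre of its open foot; z up its axis. Rounded foot flange 38 mm across, 8 mm high; body above it 26 mm across (smooth grip 44 to 82 mm up). Blind bore 15 mm wide, 44 mm deep, open at the foot. Yaw does not matter. It starts at the dock's origin, on the 8 mm plate, under the keeper lips.
- dock: Fixed flat dock, 180 (x) by 62 mm; origin under its centre on the bench, x = the way the ejector pushes (roughly robot's left). Plate 8 mm thick, side rails 6 mm above it and 43 mm apart, end stop at x +81 mm. Two keeper lips (x -23 to +23 mm, tops 23 mm above bench) hold the flange down; the coupler leaves only along +x and stands free on the open plate from x = 42 mm.
- ejector (a joint): Ejector slide, metres along the dock's +x: 0 at rest, 0.052 at its stop. A spring of 1.6 N (rest) to 3.7 N (stop) returns it when let go. Its front face, at x -20 mm in the dock at rest, pushes the coupler; fully pressed it takes the coupler to x = 51 mm or a little more.
- ejector_tab (a point): Middle of the rear face of the ejector's upright grey thumb tab: the face to press along the dock's +x. Tab 44 mm wide, 6 mm thick, from 26 to 64 mm above the bench (this point 45 mm above it). At rest 86 mm behind the dock's origin; it moves with the slide.
- port: Fixed beige port block, base 130 x 120 x 45 mm with a sloped head; origin under its centre on the bench. The nipple leans 18 degrees from vertical towards the block's own -x (roughly towards the robot).
- nipple: Steel nipple on the sloped head, 11 mm across, round tip 52 mm out. Origin at its root on the sloped face, 75 mm above the bench; z outward along its axis, y the same as the block's y. Two dark latch housings stand beside it in +-y (24 to 41 mm from the axis, up to 37 mm out). With the coupler fully home its foot is 12 mm from this origin.
- collar (a joint): Spring collar, a 36 mm ring around the nipple, metres pushed down along it: 0 at rest (top face 26 mm from the nipple's origin), 0.014 at its stop (12 mm). The coupler's foot pushes it. Spring 1.2 N at rest, 6.8 N at the stop. The latches alone keep the coupler only so that this reads under 0.010: it must be held down.
- latch_l (a joint): Round latch nose at the nipple's +y side, metres pushed outward: 0 at rest (reaching to 16.5 mm from the axis, 28 mm out from the nipple's origin). The passing flange pushes it out about 2.5 mm, then it snaps back over it. Passing both noses takes 5 to 15 N, with the coupler's foot 32 to 24 mm from the origin; they are back once the foot is within 17 mm.
- latch_r (a joint): Latch nose at the nipple's -y side, the same as the other, mirrored.
- solvent_bottle: Amber bottle with cap, 70 mm across, 140 mm tall, origin at the centre of its foot. Leave it.
- vial_rack: White block with small amber vials, 80 x 120 x 48 mm, origin under its centre. Leave it.
- wrench: Steel wrench, 150 mm long, lying on the bench. Leave it.

How it is judged:
By the outcome, as a careful person would: the job done as asked, in the order asked, and still so for the second after the job is handed in, while the arm keeps its last pose, push and grip.
It also fails if it takes over 58 s, if anything falls off the work surface, if the arm or the gripper's body presses on something with over 40 N, if the wrist force passes 120 N, or if a joint passes its speed limit or range.

### The arm

A 6-joint arm with a two-finger parallel gripper is mounted at the origin on the work surface. World frame = base frame: x ahead of the robot, y to its left, z up, the work surface at z = 0. Lengths are in m, angles in rad, forces in N, time in s.
With the tool pointing down it reaches from about 0.375 to 0.9 m from the base axis. Payload 3.1 kg.
Tool frame: the origin (TCP) lies at the centre of the arm's flange, where the gripper is bolted on; the fingertips stand robot.tip_extent ahead of it and the grasp point (between the pads) lies 164 mm ahead of it (robot.tip_extent is the distance from the TCP to the fingertips, in m); z points along the fingers, y is the line along which they close (so a half turn about z gives the same grasp; the last joint's range is limited). The gripper opens to 87 mm and grips with 3 to 60 N. Pads are 19 mm wide; open, the fingers measure 117 mm over their backs; the gripper's body (75 mm by 190 mm) begins 51 mm behind the grasp point.
Start: joints at [1.137, 0.527, 1.433, -0, 1.181, -0.178], TCP at [0.157, 0.605, 0.405] pointing down, gripper open.
Joint ranges: [-3.08, 3.08], [-0.75, 2.2], [0.22, 2.44], [-1.43, 4.57], [0, 2.65], [-2.85, 2.85]. Speed limits (rad/s): [2.79, 2.79, 3.14, 3.14, 3.14, 3.14].

### API

Orientations are given as a unit quaternion [x, y, z, w].
In Python, from rig import get_obs, camera, hand_in, cut_out, robot gives the robot as it stands.
- The arm moves only by the tool step_arm, never from a script. Its argument "rows" is a list of rows, each a list of 6 numbers: the shift along the world's x, y, z in m, then the turn, a rotation vector about the world's x, y, z in degrees. A call has 1 to 12 rows; each row shifts and turns the commanded pose from where the row before left it; what a row does not reach is not made up. A row lasts 1/8 s, in which the tool goes at most 62.5 mm and 10.7 degrees, less where a joint would pass 70% of its speed; a pose out of reach is approached as far as the arm can. A call is refused whole if a number of a shift passes 0.0625 or a number of a turn 10.7, either way. A call with a gripper value outside its range is refused whole. "jaw" is the finger opening in m, from 0 to 0.087, set as the call begins (left out, the last holds). The fingers move at their own pace and stop on an object; "squeeze" is the grip in N (left out, the last holds). Time passes only in rows, so rows that do not move let the fingers close. It gives the time, the measured TCP pose, the force, the opening and the grip force at its end, in the units of the state.
- get_obs(): the state, without advancing time (a new reading comes with each control period).
- camera(name): name is "side" or "top" or "wrist"; returns a dict with "pixels" (384x512x3 uint8, blue, green, red), "depth" (384x512 float32, m along the optical axis (not along the pixel's ray), 0 where there is no reading), "fov_y" (degrees; the focal length in pixels is half the picture's height over the tangent of half this angle, whatever the lens; pixels are square), "cx", "cy" (the principal point, pixels), "k1" (the pictures are not rectified: a ray, as slopes to the right and down, at radius r is drawn at 1 + k1 r^2 times it, then the intrinsics apply), "extrinsics" (4x4, takes a point from camera to world coordinates); the wrist camera has in their place "mount" (4x4, takes a point from camera to tool coordinates, whose origin is the TCP and whose axes are the flange's). Camera axes: x right, y up, looking along -z (the intrinsics and any distortion apply to the point x, -y, -z); pixel columns grow to the right and rows downward; lengths in m; the calibration is good to about 2 mm. A picture is of the moment at which its call begins: read the wrist's pose just before it.
- hand_in(): hands the job in; it is judged then, once.
Trained networks look in the newest picture that a camera, given by its name, has taken for a name from the list of things; names that differ only in an ending like _2 or _b are one class to them, and where a whole thing is asked for, a point or a joint stands for the part that bears it (a point fixed in the world has none). Each returns a list of dicts, best first, with "confidence" (0 to 1); they miss things now and then, are a little off and sometimes report something else, mostly with a low value. They report only what shows in the picture. A call takes as long as a camera call.
- cut_out(label, camera): "region" (384x512 bool, what is visible of it) and "extent" ([centre column, centre row, width, height] in pixels, round what is visible of it).
The state is a dict: "time": time; "q": joint angles; "joint_velocities": joint speeds; "joint_torque": joint torques, N m; "position": TCP position; "tool_rot": TCP orientation; "ft_force": force on the tool from outside, world axes, zero at the start; "moment": the same for the moment, N m; "grip_width": finger opening in m; "grip_force": force on a finger pad.
Only numpy, scipy, OpenCV 4.12 (cv2) and the standard library are available. Lean on these libraries where they do the work, as an engineer would, in place of code of your own. Each camera call takes 0.05 s, during which the arm holds its last target. There are 200 camera calls.

## Working session

There is one attempt and no reset: what is moved stays moved. The work goes in short steps, Python scripts to look and compute and a tool call to move; the robot and the scene stay as the last step left them, time stands still between calls to the robot, and variables do not carry over. Pictures are saved under pics/ and viewed, at most 10 in all, crops included, and the job is handed in when it is done.

Besides the shell and the picture viewer there is one more tool, called after "Request:" in YAML: its name, and indented under it one key for each argument. step_arm: Moves the arm, as the interface text tells. Its arguments: {"type":"object","properties":{"rows":{"type":"array"},"jaw":{"type":"number"},"squeeze":{"type":"number"}},"required":["rows"]}

```bash
ls; mkdir -p pics; cat > h.py <<'E'
import numpy as np, cv2
from scipy.spatial.transform import Rotation as R
from rig import get_obs, camera, hand_in, cut_out, robot
def shot(name):
    o=get_obs(); c=camera(name)
    if 'extrinsics' in c: E=np.array(c['extrinsics'])
    else:
        T=np.eye(4);T[:3,:3]=R.from_quat(o['tool_rot']).as_matrix();T[:3,3]=o['position'];E=T@np.array(c['mount'])
    c['E']=E; c['f']=192/np.tan(np.radians(c['fov_y'])/2); return c
def world(c,u,v,d=None):
    u=np.atleast_1d(u).astype(float);v=np.atleast_1d(v).astype(float)
    K=np.array([[c['f'],0,c['cx']],[0,c['f'],c['cy']],[0,0,1]])
    p=cv2.undistortPoints(np.stack([u,v],-1)[:,None],K,np.array([c['k1'],0,0,0.]))[:,0]
    if d is None: d=c['depth'][v.astype(int),u.astype(int)]
    P=np.stack([p[:,0]*d,-p[:,1]*d,-d*np.ones(len(u))],-1)
    return P@c['E'][:3,:3].T+c['E'][:3,3]
def cloud(c,region):
    v,u=np.nonzero(region&(c['depth']>0)); return world(c,u,v)
E
python3 - <<'E'
from h import *
print(robot.tip_extent, get_obs())
ims=[]
for n in ['side','top']:
    c=shot(n); ims.append(c['pixels']); np.savez(f'{n}0.npz',**{k:v for k,v in c.items()})
    print(n,c['E'].round(3).tolist(),c['fov_y'],c['k1'])
    for l in ['coupler','dock','ejector','ejector_tab','port','nipple','collar','latch_l','latch_r','solvent_bottle','vial_rack','wrench']:
        for r in cut_out(l,n)[:2]:
            P=cloud(c,r['region'])
            if len(P): print(l,round(r['confidence'],2),np.round(r['extent']),len(P),np.median(P,0).round(3),P.min(0).round(3),P.max(0).round(3))
    cv2.imwrite(f'pics/{n}0.png',c['pixels'])
E
```

```text
pics
0.1822 {'time': 0.0, 'q': array([ 1.13747023e+00,  5.28470756e-01,  1.43392751e+00, -1.70389688e-06,
        1.18142522e+00, -1.78505821e-01]), 'joint_velocities': array([-0.00065743,  0.00117098, -0.00219472, -0.00061416,  0.00022147,
       -0.00197007]), 'joint_torque': array([ 1.81889891e-04, -4.40026259e+01, -1.76598483e+01,  6.34381059e-02,
        5.80447877e-02, -1.30965559e-04]), 'position': array([0.15736769, 0.60449539, 0.40376037]), 'tool_rot': array([ 1.27065299e-01,  9.91893727e-01, -1.06386774e-03, -3.35175448e-04]), 'ft_force': array([-0.25655917, -0.20772493, -0.49461088]), 'moment': array([0.00216172, 0.04602351, 0.0003691 ]), 'grip_force': 0.0, 'grip_width': 0.08712630375413233}
side [[-0.931, 0.196, -0.308, 0.258], [-0.365, -0.549, 0.752, 0.94], [-0.022, 0.813, 0.582, 0.833], [0.0, 0.0, 0.0, 1.0]] 42.12001482956071 -0.11193956300492885
coupler 0.74 [264. 279.  12.  38.] 394 [0.535 0.23  0.058] [ 0.523  0.117 -0.003] [0.569 0.24  0.093]
dock 0.76 [264. 286.  68.  74.] 1830 [0.529 0.233 0.011] [ 0.489  0.071 -0.003] [0.585 0.314 0.067]
ejector 0.95 [283. 268.  
[... 2263 characters left out ...]
.566 -0.196  0.1  ] [ 0.551 -0.216  0.091] [ 0.573 -0.187  0.106]
collar 0.21 [180. 224.  19.   9.] 175 [0.536 0.21  0.077] [0.52  0.198 0.009] [0.553 0.229 0.094]
latch_l 0.33 [341. 210.  32.  13.] 332 [ 0.561 -0.201  0.104] [ 0.546 -0.243  0.072] [ 0.576 -0.16   0.127]
latch_r 0.33 [341. 210.  32.  13.] 332 [ 0.561 -0.201  0.104] [ 0.546 -0.243  0.072] [ 0.576 -0.16   0.127]
solvent_bottle 0.88 [251. 137.  26.  31.] 676 [0.75  0.023 0.097] [ 0.726 -0.009  0.   ] [0.818 0.058 0.144]
vial_rack 0.88 [111. 176.  50.  39.] 1178 [0.671 0.412 0.024] [ 0.619  0.351 -0.002] [0.729 0.485 0.051]
wrench 0.61 [423. 168.  51.  22.] 334 [ 0.668 -0.444  0.006] [ 0.649 -0.523 -0.005] [ 0.697 -0.377  0.012]
```

```bash
python3 - <<'E'
import cv2,numpy as np
a=cv2.imread('pics/side0.png');b=cv2.imread('pics/top0.png')
t=a[100:350,150:350]; u=b[160:270,140:390]
cv2.imwrite('pics/z0.png',np.vstack([cv2.resize(np.hstack([a,b]),(800,300)),np.hstack([cv2.resize(t,(240,300)),cv2.resize(u,(560,300))])]))
E
```

```text
(no output)
```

View pics/z0.png

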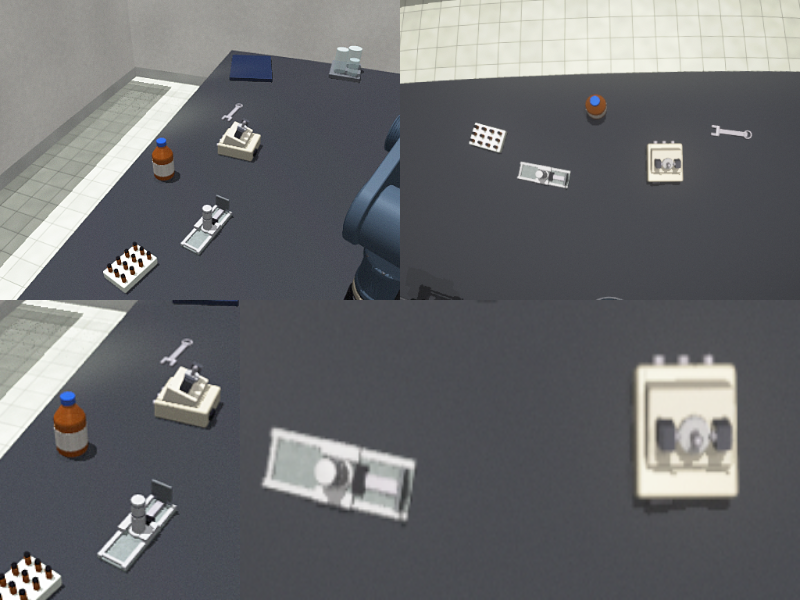

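The view shows the dock with the coupler, its tab at the right end (robot's right), and the port block to the right. Nothing blocks the way. Next I'll get the dock's axis and the wrist mount.

```bash
python3 - <<'E'
from h import *
for n in ['side','top']:
    c=shot(n)
    for l in ['dock','port']:
        r=cut_out(l,n)[0]; P=cloud(c,r['region'])
        if l=='dock': P=P[(P[:,2]>.004)&(P[:,2]<.02)]
        else: P=P[(P[:,2]>.035)&(P[:,2]<.05)&(P[:,1]<-.1)]
        print(n,l,cv2.minAreaRect(P[:,:2].astype(np.float32)))
c=shot('wrist');print(np.round(c['mount'],3),c['fov_y'],c['k1'])
E
```

```text
side dock ((0.5356713533401489, 0.2207905799150467), (0.18499775230884552, 0.06252890825271606), 77.30753326416016)Traceback (most recent call last):
  File "<stdin>", line 5, in <module>
IndexError: list index out of range
```

Request:
step_arm:
  rows:
    - [0.031,-0.04,0,0,0,0]
    - [0.031,-0.04,0,0,0,0]
    - [0.031,-0.04,0,0,0,0]
    - [0.031,-0.04,0,0,0,0]
    - [0.031,-0.04,0,0,0,0]
    - [0.031,-0.04,0,0,0,0]
    - [0.031,-0.04,0,0,0,0]
    - [0.031,-0.04,0,0,0,0]
    - [0.031,-0.04,0,0,0,0]
    - [0.031,-0.04,0,0,0,0]
    - [0,0,0,0,0,0]
    - [0,0,0,0,0,0]
  jaw: 0.0

```text
time: 2.95
position: [0.4671, 0.2049, 0.4046]
tool_rot: [0.127, 0.992, 0.0, -0.001]
ft_force: [0.2, -0.2, -0.5]
grip_width: 0.0003
grip_force: 0.0
```

```bash
cat > m.py <<'E'
from h import *
def meas(n,labels,c=None):
    c=c or shot(n)
    for l in labels:
        for r in cut_out(l,n)[:1]:
            P=cloud(c,r['region'])
            if len(P): print(n,l,round(r['confidence'],2),np.round(r['extent']),len(P),np.median(P,0).round(4),np.percentile(P,3,0).round(4),np.percentile(P,97,0).round(4))
            if l=='dock':
                Q=P[(P[:,2]>.004)&(P[:,2]<.02)]
                if len(Q): print('  dockrect',cv2.minAreaRect(Q[:,:2].astype(np.float32)))
            if l=='coupler':
                Q=P[(P[:,2]>P[:,2].max()-.012)]
                Q=Q[Q[:,2]>np.median(Q[:,2])-.004]
                print('  top',len(Q),cv2.minEnclosingCircle(Q[:,:2].astype(np.float32)),np.median(Q[:,2]))
            if l in('ejector','ejector_tab'):
                Q=P[P[:,2]>.045]
                if len(Q): print('  tab',cv2.minAreaRect(Q[:,:2].astype(np.float32)),Q[:,2].max())
    return c
E
python3 - <<'E'
from m import *
c=shot('wrist');print(np.round(c['mount'],3).tolist(),c['fov_y'],c['k1'])
meas('wrist',['coupler','dock','ejector','ejector_tab'],c)
cv2.imwrite('pics/w1.png',c['pixels'])
meas('top',['coupler','dock','ejector_tab'])
meas('side',['coupler','ejector_tab'])
E
```

```text
[[-0.0, 0.966, 0.259, 0.071], [1.0, 0.0, 0.001, -0.0], [0.001, 0.259, -0.966, 0.021], [0.0, 0.0, 0.0, 1.0]] 63.227913392819396 -0.06578007896622784
wrist coupler 0.91 [282. 218.  27.  15.] 326 [0.5259 0.2195 0.024 ] [0.5232 0.2034 0.0128] [0.5376 0.2341 0.0554]
  top 48 ((0.5272189378738403, 0.22023218870162964), 0.008218830451369286) 0.05044255945932402
wrist dock 0.73 [280. 207. 145.  34.] 3735 [0.5193 0.2289 0.0103] [0.4952 0.1408 0.0046] [0.5546 0.3017 0.0236]
  dockrect ((0.5260516405105591, 0.21955645084381104), (0.17907656729221344, 0.04076898470520973), 77.97882080078125)
wrist ejector 0.91 [234. 216.  63.  16.] 487 [0.5196 0.1643 0.018 ] [0.4986 0.1401 0.0106] [0.529  0.1974 0.0613]
  tab ((0.5019863843917847, 0.1418921947479248), (0.009231927804648876, 0.003817582270130515), 21.684860229492188) 0.06351849293396111
wrist ejector_tab 0.67 [236. 217.  58.  15.] 495 [0.5195 0.1644 0.018 ] [0.4983 0.14   0.0103] [0.5289 0.198  0.0608]
  tab ((0.4690110981464386, 0.17604511976242065), (0.012141619808971882, 0.10178092867136002), 45.499542236328125) 0.297528773094559
top coupler 0
[... 428 characters left out ...]
tor_tab 0.52 [200. 226.  27.  18.] 246 [0.5251 0.1593 0.018 ] [0.503  0.129  0.0047] [0.5415 0.1946 0.0646]
  tab ((0.5199412107467651, 0.13380110263824463), (0.006276105996221304, 0.040660496801137924), 78.51810455322266) 0.06584836614593481
side coupler 0.95 [265. 278.  17.  38.] 399 [0.5349 0.2298 0.0555] [0.5246 0.2145 0.0128] [0.5502 0.2374 0.0902]
  top 86 ((0.5364305973052979, 0.22159650921821594), 0.013783353380858898) 0.08849901038179525
side ejector_tab 0.56 [284. 267.  22.  40.] 389 [0.5213 0.1439 0.0298] [0.5001 0.1373 0.0118] [0.5365 0.2017 0.0631]
  tab ((0.5187284350395203, 0.1413622349500656), (0.006760371383279562, 0.041731759905815125), 78.3083724975586) 0.06506392265849836
```

View pics/w1.png

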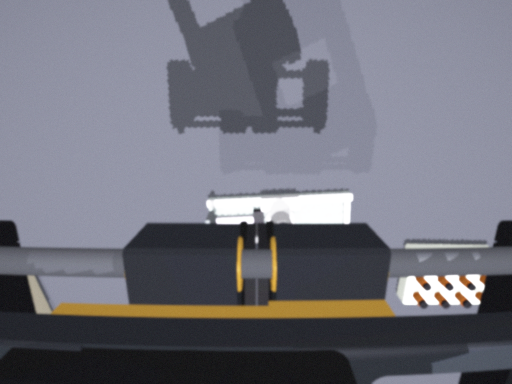

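The wrist view shows the dock at row ~205, partly hidden by the gripper. The two fixed cameras put the dock at about (0.5365, 0.219) with yaw 78.3°. I'll go behind the tab.

Request:
step_arm:
  rows:
    - [0.023,-0.05,0,0,0,0]
    - [0.0225,-0.052,0,0,0,0]
    - [0,0,-0.05,0,0,0]
    - [0,0,-0.05,0,0,0]
    - [0,0,-0.05,0,0,1.5]
    - [0,0,-0.031,0,0,1.5]
    - [0,0,0,0,0,0]

```text
time: 4.42
position: [0.5123, 0.1027, 0.2217]
tool_rot: [0.101, 0.995, -0.0, -0.003]
ft_force: [-0.7, -0.5, -0.4]
grip_width: 0.0006
grip_force: 0.0
```

Request:
step_arm:
  rows:
    - [0.002,0.01,0,0,0,0]
    - [0.002,0.01,0,0,0,0]
    - [0.002,0.01,0,0,0,0]
    - [0.002,0.01,0,0,0,0]
    - [0.002,0.01,0,0,0,0]
    - [0,0,0,0,0,0]

```text
time: 5.18
position: [0.5233, 0.1536, 0.224]
tool_rot: [0.101, 0.995, 0.0, 0.001]
ft_force: [0.6, -3.8, 2.1]
grip_width: 0.0006
grip_force: 1.6
```

Request:
step_arm:
  rows:
    - [0.0015,0.007,0,0,0,0]
    - [0.001,0.005,0,0,0,0]
    - [0,0,0,0,0,0]

```text
time: 5.55
position: [0.5255, 0.1651, 0.2237]
tool_rot: [0.101, 0.995, 0.0, -0.0]
ft_force: [0.0, -3.2, 3.5]
grip_width: 0.001
grip_force: 1.9
```

Request:
step_arm:
  rows:
    - [0.0005,0.003,0,0,0,0]
    - [0,0,0,0,0,0]

```text
time: 5.8
position: [0.526, 0.1678, 0.2236]
tool_rot: [0.101, 0.995, -0.0, -0.0]
ft_force: [1.6, -4.3, 1.5]
grip_width: 0.0006
grip_force: 2.0
```

Request:
step_arm:
  rows:
    - [0.0005,0.003,0,0,0,0]
    - [0,0,0,0,0,0]

```text
time: 6.05
position: [0.5266, 0.1708, 0.2237]
tool_rot: [0.101, 0.995, -0.0, 0.0]
ft_force: [1.6, -3.5, 2.9]
grip_width: 0.0001
grip_force: 2.1
```

Request:
step_arm:
  rows:
    - [0.0005,0.002,0,0,0,0]
    - [0,0,0,0,0,0]

```text
time: 6.3
position: [0.527, 0.1727, 0.2237]
tool_rot: [0.101, 0.995, -0.0, -0.0]
ft_force: [1.5, -4.8, 2.1]
grip_width: 0.0008
grip_force: 2.2
```

Request:
step_arm:
  rows:
    - [0.0005,0.002,0,0,0,0]
    - [0,0,0,0,0,0]

```text
time: 6.55
position: [0.5275, 0.1747, 0.2237]
tool_rot: [0.101, 0.995, -0.0, -0.0]
ft_force: [1.7, -4.4, 2.4]
grip_width: 0.0001
grip_force: 2.3
```

Request:
step_arm:
  rows:
    - [0.0005,0.002,0,0,0,0]
    - [0,0,0,0,0,0]

```text
time: 6.8
position: [0.5278, 0.1757, 0.2237]
tool_rot: [0.1, 0.995, -0.001, -0.001]
ft_force: [0.3, -11.7, 3.3]
grip_width: 0.0001
grip_force: 5.2
```

The ejector hit its stop (force jump to 11.7 N). Back off, rise, open, and look.

Request:
step_arm:
  rows:
    - [-0.003,-0.015,0,0,0,0]
    - [-0.008,-0.04,0,0,0,0]
    - [-0.006,-0.03,0.01,0,0,0]
    - [0,0,0.06,0,0,0]
    - [0.01,0.05,0.06,0,0,0]
    - [0.012,0.06,0.03,0,0,0]
    - [0.012,0.06,0,0,0,0]
    - [0,0,0,0,0,0]
    - [0,0,0,0,0,0]
  jaw: 0.087

```text
time: 7.92
position: [0.5408, 0.2465, 0.3678]
tool_rot: [0.101, 0.995, -0.0, -0.002]
ft_force: [-0.7, -0.4, -0.6]
grip_width: 0.082
grip_force: 0.0
```

```bash
python3 - <<'E'
from m import *
print(get_obs()['ft_force'])
c=meas('wrist',['coupler','dock','ejector_tab'])
cv2.imwrite('pics/w2.png',c['pixels'])
c=meas('top',['coupler','ejector_tab']);a=c['pixels']
c=meas('side',['coupler','ejector_tab']);b=c['pixels']
cv2.imwrite('pics/z2.png',np.hstack([cv2.resize(a[160:280,130:250],(400,400)),cv2.resize(b[200:350,200:350],(400,400))]))
E
```

```text
[-0.69933348 -0.43107994 -0.59952198]
wrist coupler 0.96 [278. 185.  37.  50.] 1358 [0.5394 0.2668 0.0825] [0.5302 0.2518 0.0127] [0.5555 0.2823 0.0901]
  top 656 ((0.5456821322441101, 0.26741695404052734), 0.012699357233941555) 0.08900510527352531
wrist dock 0.82 [227. 180. 177.  64.] 8511 [0.5299 0.2005 0.0128] [0.4976 0.1355 0.0057] [0.5694 0.3001 0.0615]
  dockrect ((0.5358816385269165, 0.21749435365200043), (0.18027903139591217, 0.06135339289903641), 78.29914093017578)
wrist ejector_tab 0.75 [174. 183.  75.  47.] 1765 [0.5237 0.1439 0.0207] [0.5004 0.1344 0.0136] [0.5417 0.1969 0.0634]
  tab ((0.5187479257583618, 0.13680073618888855), (0.0062572890892624855, 0.04225306957960129), 78.6302719116211) 0.06454835236609191
top ejector_tab 0.49 [203. 228.  29.  12.] 193 [0.5252 0.1587 0.019 ] [0.5056 0.1293 0.0064] [0.5387 0.1942 0.0636]
  tab ((0.520237922668457, 0.1338856965303421), (0.006177644245326519, 0.035000815987586975), 78.53816223144531) 0.06501841733954783
side coupler 0.69 [254. 294.  18.  40.] 477 [0.5429 0.2794 0.0504] [0.5318 0.2547 0.0087] [0.5689 0.2862 0.09  ]
  top 99 ((0.5465962290763855, 0.27147790789604187), 0.013290349394083023) 0.08837219767235172
side ejector_tab 0.73 [279. 268.  29.  39.] 461 [0.5233 0.1451 0.0222] [0.4999 0.1358 0.0096] [0.5437 0.2016 0.063 ]
  tab ((0.5181752443313599, 0.1398431807756424), (0.010504665784537792, 0.04158330336213112), 74.9708023071289) 0.06511883670808938
```

View pics/w2.png

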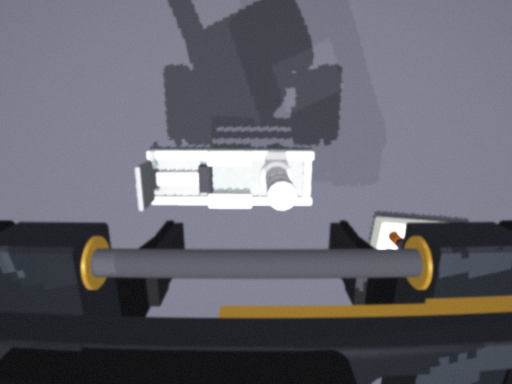

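View pics/z2.png

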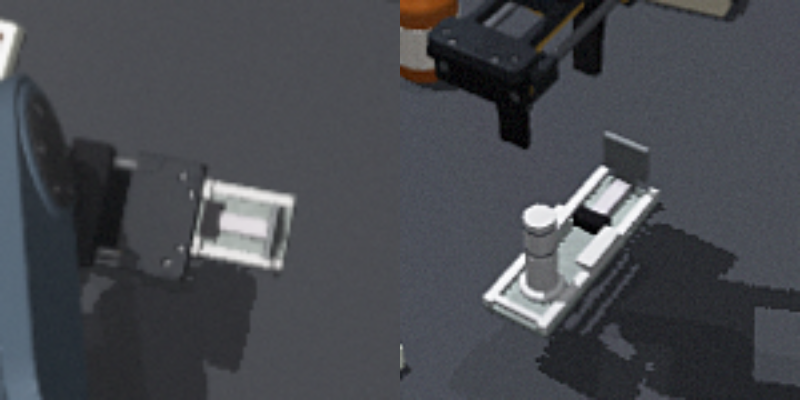

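The coupler stands upright and free on the open plate, its top at (281,195) in the wrist view and world (0.546, 0.268), z 0.089. The ejector is back at rest. I'll grasp it next.

Request:
step_arm:
  rows:
    - [0.005,0.0215,0,0,0,0]
    - [0,0,-0.04,0,0,0]
    - [0,0,-0.05,0,0,0]
    - [0,0,-0.03,0,0,0]
    - [0,0,-0.012,0,0,0]
    - [0,0,0,0,0,0]

```text
time: 9.18
position: [0.5471, 0.2688, 0.2365]
tool_rot: [0.101, 0.995, 0.0, -0.0]
ft_force: [0.1, -0.1, -0.5]
grip_width: 0.0868
grip_force: 0.0
```

Request:
step_arm:
  rows:
    - [0,0,0,0,0,0]
    - [0,0,0,0,0,0]
    - [0,0,0,0,0,0]
    - [0,0,0,0,0,0]
    - [0,0,0,0,0,0]
  jaw: 0.0
  squeeze: 50

```text
time: 9.8
position: [0.547, 0.268, 0.2371]
tool_rot: [0.101, 0.995, 0.0, 0.0]
ft_force: [0.2, -0.5, 0.7]
grip_width: 0.045
grip_force: 0.0
```

Request:
step_arm:
  rows:
    - [0,0,0,0,0,0]
    - [0,0,0,0,0,0]
    - [0,0,0,0,0,0]
    - [0,0,0,0,0,0]
    - [0,0,0,0,0,0]

```text
time: 10.42
position: [0.5469, 0.268, 0.2368]
tool_rot: [0.101, 0.995, -0.0, -0.0]
ft_force: [0.3, -0.7, -0.1]
grip_width: 0.025
grip_force: 50.0
```

Request:
step_arm:
  rows:
    - [0,0,0.04,0,0,0]
    - [0,0,0.06,0,0,0]
    - [0,-0.02,0.06,0,0,0]
    - [0.009,-0.058,0,0,0,0]
    - [0.009,-0.058,0,0,0,0]
    - [0.009,-0.058,0,0,0,0]
    - [0.009,-0.058,0,0,0,0]
    - [0.009,-0.058,0,0,0,0]
    - [0.008,-0.058,0,0,0,0]
    - [0,-0.058,0,0,0,0]
    - [0,0,0,0,0,0]
    - [0,0,0,0,0,0]

```text
time: 11.92
position: [0.5995, -0.1576, 0.3955]
tool_rot: [0.102, 0.995, 0.001, -0.001]
ft_force: [0.3, 0.4, -1.2]
grip_width: 0.025
grip_force: 50.0
```

```bash
python3 - <<'E'
from m import *
o=get_obs();print(o['position'],o['grip_width'],o['ft_force'])
c=meas('wrist',['nipple','collar','port','latch_l','latch_r'])
cv2.imwrite('pics/w3.png',c['pixels']); np.savez('w3.npz',**c)
E
```

```text
[ 0.59947489 -0.15761022  0.39554135] 0.02498950099065175 [ 0.28025323  0.41222913 -1.15654691]
wrist nipple 0.69 [201. 156.  93.  48.] 2827 [ 0.5602 -0.1986  0.1045] [ 0.547  -0.2375  0.0873] [ 0.576  -0.161   0.1217]
wrist collar 0.62 [202. 159.  43.  39.] 1065 [ 0.5636 -0.1989  0.0995] [ 0.5461 -0.2172  0.0936] [ 0.577  -0.1852  0.1042]
wrist latch_l 0.53 [178. 164.  12.  13.] 95 [ 0.5592 -0.2215  0.105 ] [ 0.5544 -0.2245  0.1023] [ 0.5643 -0.2185  0.1075]
wrist latch_r 0.53 [178. 164.  12.  13.] 95 [ 0.5592 -0.2215  0.105 ] [ 0.5544 -0.2245  0.1023] [ 0.5643 -0.2185  0.1075]
```

View pics/w3.png

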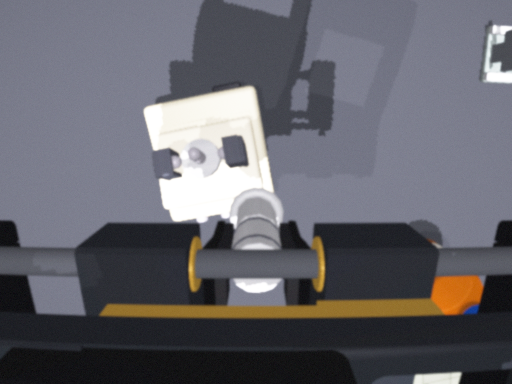

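The view shows the port with the nipple tip at about (196,155), collar (203,157), latch housings (165,163)/(235,150), and the held coupler's foot flange at (256,210). I'll move sideways for a second view, then fit the axis from both.

Request:
step_arm:
  rows:
    - [0.0,-0.05,0.0,0,0,0]
    - [0.0,-0.03,0,0,0,0]
    - [0,0,0,0,0,0]
    - [0,0,0,0,0,0]

```text
time: 12.72
position: [0.5999, -0.2368, 0.396]
tool_rot: [0.101, 0.995, 0.001, -0.0]
ft_force: [0.0, 0.3, -2.3]
grip_width: 0.0249
grip_force: 50.0
```

```bash
cat > fit.py <<'E'
from m import *
def fitport(n,c,save=False):
    P=cloud(c,np.ones((384,512),bool))
    m=(np.abs(P[:,0]-.57)<.1)&(np.abs(P[:,1]+.2)<.1)&(P[:,2]<.16);P=P[m]
    Q=P[(P[:,2]>.040)&(P[:,2]<.050)]
    rect=cv2.minAreaRect(Q[:,:2].astype(np.float32)); print(n,'base',rect)
    ang=np.radians(rect[2]); ang=(ang+np.pi/4)%(np.pi/2)-np.pi/4
    ax=np.array([-np.sin(np.radians(18))*np.cos(ang),-np.sin(np.radians(18))*np.sin(ang),np.cos(np.radians(18))])
    yv=np.array([-np.sin(ang),np.cos(ang),0]); xv=np.cross(yv,ax)
    cen=np.array([.567,-.199,.10]); h=(P-cen)@ax
    # collar ring: cut_out
    for l in ['collar','nipple']:
        for r in cut_out(l,n)[:1]:
            S=cloud(c,r['region']); S=S[np.linalg.norm(S-[.563,-.199,.1],axis=1)<.05]
            H=(S-cen)@ax; L=np.stack([(S-cen)@xv,(S-cen)@yv,H],-1)
            np.save(f'{n}_{l}.npy',L)
            k=np.abs(H-np.median(H))<.003
            if l=='collar':
                pl=np.linalg.lstsq(np.c_[L[k,:2],np.ones(k.sum())],L[k,2],rcond=None)[0]
                print(' collar plane tilt deg',np.degrees(np.arctan(pl[:2])),'h',np.median(L[k,2]),cv2.minEnclosingCircle(L[k,:2].astype(np.float32)),L[k,:2].min(0),L[k,:2].max(0))
            top=L[(np.hypot(L[:,0],L[:,1])<.013)&(L[:,2]>.008+np.median(L[:,2])*(l=='collar'))]
            if len(top): 
                print(' ',l,'pin pts',len(top),'mean',top.mean(0).round(4),'min',top.min(0).round(4),'max',top.max(0).round(4))
    print(' yaw',np.degrees(ang),'ax',ax.round(4),'cen',cen)
E
python3 - <<'E'
from fit import *
print(get_obs()['position'])
c=meas('wrist',['nipple','collar']); fitport('wrist',c)
c=shot('top'); fitport('top',c)
c=shot('side'); fitport('side',c)
E
```

```text
[ 0.59985431 -0.2368019   0.39596948]
wrist nipple 0.65 [289. 139. 100.  58.] 2986 [ 0.5599 -0.2016  0.1042] [ 0.5466 -0.2395  0.0777] [ 0.5767 -0.163   0.1215]
wrist collar 0.71 [289. 140.  42.  39.] 1128 [ 0.5631 -0.2023  0.0993] [ 0.5464 -0.2164  0.0937] [ 0.5772 -0.1855  0.1042]
wrist base ((0.5684038400650024, -0.20131593942642212), (0.1186293438076973, 0.1292189359664917), 88.89166259765625)
 collar plane tilt deg [-0.28972394 -0.10952113] h 0.0007524704550586351 ((-0.006288000848144293, -0.002227282617241144), 0.01807224564254284) [-0.02329565 -0.01933576] [0.011759   0.01516821]
  collar pin pts 20 mean [-0.0054 -0.002   0.0204] min [-0.0097 -0.0076  0.0115] max [-0.0021  0.0031  0.0244]
  nipple pin pts 186 mean [-0.0048 -0.0026  0.0227] min [-0.0114 -0.0076  0.0084] max [-0.0007  0.0031  0.0279]
 yaw -1.1083374023437513 ax [-0.309   0.006   0.9511] cen [ 0.567 -0.199  0.1  ]
top base ((0.5673316717147827, -0.18600104749202728), (0.09032061696052551, 0.1272035390138626), 88.09246826171875)
  nipple pin pts 3 mean [-0.0035  0.002   0.0146] min [-0.0053  0.0011  0.0103] max [-0.0015  0.0027  0.019 ]
 yaw -1.9075317382812595 ax [-0.3088  0.0103  0.9511] cen [ 0.567 -0.199  0.1  ]
side base ((0.5673154592514038, -0.196668803691864), (0.12415817379951477, 0.12926271557807922), 89.01861572265625)
  nipple pin pts 26 mean [-0.0064  0.0033  0.0184] min [-0.0115 -0.0006  0.0085] max [-0.0013  0.0073  0.0282]
 yaw -0.9813842773437492 ax [-0.309   0.0053  0.9511] cen [ 0.567 -0.199  0.1  ]
```

Request:
step_arm:
  rows:
    - [-0.036,0.013,0.003,-0.1,-6,0]
    - [-0.036,0.013,0.003,-0.1,-6,0]
    - [-0.035,0.012,0.003,-0.15,-6,0]
    - [0,0,0,0,0,0]
    - [0,0,0,0,0,0]
    - [0,0,0,0,0,0]

```text
time: 14.02
position: [0.4942, -0.2005, 0.4055]
tool_rot: [0.1, 0.983, 0.012, 0.157]
ft_force: [0.4, -0.4, -1.4]
grip_width: 0.0251
grip_force: 50.0
```

```bash
python3 - <<'E'
from fit import *
o=get_obs();T=R.from_quat(o['tool_rot']).as_matrix();print(o['position'],T[:,2],T[:,1])
c=meas('wrist',['nipple','collar','coupler']); fitport('wrist',c)
cv2.imwrite('pics/w4.png',c['pixels']); np.savez('w4.npz',**c)
# tool-frame circles
for l in ['collar','coupler']:
    r=cut_out(l,'wrist')[0]; P=(cloud(c,r['region'])-o['position'])@T
    if l=='collar': z=np.median(P[:,2]); Q=P[abs(P[:,2]-z)<.003]
    else: Q=P[(P[:,2]>.19)]
    print(l,'tool frame',len(Q),Q.min(0).round(4),Q.max(0).round(4),np.median(Q,0).round(4),cv2.minEnclosingCircle(Q[:,:2].astype(np.float32)))
E
```

```text
[ 0.49416124 -0.20047056  0.4055264 ] [ 0.3101632  -0.00704924 -0.95065719] [0.19172138 0.97989104 0.05528536]
wrist nipple 0.88 [251. 151.  92.  46.] 2607 [ 0.5574 -0.2001  0.1036] [ 0.5464 -0.2397  0.0771] [ 0.5809 -0.1619  0.1213]
wrist collar 0.69 [254. 151.  38.  39.] 922 [ 0.559  -0.1997  0.0985] [ 0.5457 -0.2162  0.0935] [ 0.5752 -0.1858  0.1038]
wrist coupler 0.77 [257. 242.  55. 103.] 3399 [ 0.5437 -0.2001  0.2332] [ 0.5281 -0.217   0.1881] [ 0.5634 -0.1869  0.2678]
  top 7 ((0.4964994788169861, -0.1954464614391327), 0.006570863071829081) 0.3011332065800488
wrist base ((0.5679770708084106, -0.2012331336736679), (0.11923959851264954, 0.1300235092639923), 89.15843963623047)
 collar plane tilt deg [ 0.15775212 -0.32341762] h 0.0009598956356070179 ((-0.006303512956947088, -0.0019813061226159334), 0.018055938184261322) [-0.02398686 -0.01951381] [0.01136449 0.01468232]
  nipple pin pts 144 mean [-0.0075 -0.0016  0.0236] min [-0.012  -0.0069  0.0082] max [-0.0015  0.0033  0.0291]
 yaw -0.8415603637695136 ax [-0.309   0.0045  0.9511] cen [ 0.567 -0.199  0.1  ]
collar tool frame 912 [ 0.0145 -0.0214  0.3101] [0.0495 0.0125 0.315 ] [ 0.033  -0.0035  0.3121] ((0.031563322991132736, -0.004602890927344561), 0.018055656924843788)
coupler tool frame 1369 [-0.2419 -0.0404  0.19  ] [0.0198 0.0388 0.5053] [ 0.0121 -0.0005  0.2212] ((-0.11098740249872208, 0.002892117016017437), 0.13097737729549408)
```

View pics/w4.png

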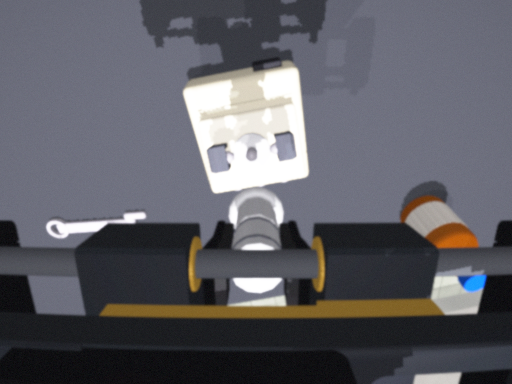

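The view shows the collar ring centred near (252,152) with the held coupler's flange at (257,205), nearly in line. I'll check the flange centre in the tool frame.

```bash
python3 - <<'E'
from h import *
from scipy.optimize import least_squares
c=dict(np.load('w4.npz'));c={k:(v if v.ndim else v.item()) for k,v in c.items()}
o=get_obs();T=R.from_quat(o['tool_rot']).as_matrix()
P=(cloud(c,np.ones((384,512),bool))-o['position'])@T
m=(abs(P[:,1])<.03)&(P[:,0]>-.02)&(P[:,0]<.03)&(P[:,2]>.16)&(P[:,2]<.24)
P=P[m]
for a in np.arange(.176,.236,.004):
    Q=P[(P[:,2]>a)&(P[:,2]<=a+.004)]
    if len(Q)>8: print(round(a,3),len(Q),'x',Q[:,0].min().round(4),Q[:,0].max().round(4),'y',Q[:,1].min().round(4),Q[:,1].max().round(4))
for lo,hi,r in((.19,.212,.013),(.2225,.228,.019)):
    Q=P[(P[:,2]>lo)&(P[:,2]<hi)]
    s=least_squares(lambda p:np.hypot(Q[:,0]-p[0],Q[:,1]-p[1])-r,[0,0],loss='soft_l1',f_scale=.0007);print(r,len(Q),s.x.round(4))
E
```

```text
0.176 254 x 0.0023 0.0128 y -0.0222 0.0206
0.18 125 x 0.0036 0.0124 y -0.0219 0.0205
0.184 126 x 0.0037 0.0128 y -0.0131 0.0113
0.188 94 x 0.0025 0.013 y -0.0128 0.0118
0.192 77 x 0.0019 0.0127 y -0.0129 0.012
0.196 79 x 0.0019 0.0129 y -0.0131 0.0121
0.2 85 x 0.0023 0.0127 y -0.0129 0.0118
0.204 70 x 0.0017 0.0127 y -0.0131 0.0121
0.208 68 x 0.0026 0.0129 y -0.0128 0.0116
0.212 60 x 0.002 0.0128 y -0.0129 0.0119
0.216 70 x 0.0024 0.0136 y -0.0145 0.0115
0.22 727 x -0.008 0.0179 y -0.0198 0.0173
0.224 71 x -0.0062 0.0183 y -0.0199 0.0174
0.013 428 [-0.0007 -0.0011]
0.019 264 [-0.0018 -0.0014]
```

Request:
step_arm:
  rows:
    - [-0.0155,0.0015,-0.005,0,0,0]
    - [-0.0155,0.0015,-0.005,0,0,0]
    - [0,0,0,0,0,0]
    - [0.0078,-0.0002,-0.0238,0,0,0]
    - [0.0078,-0.0002,-0.0238,0,0,0]
    - [0,0,0,0,0,0]
    - [0,0,0,0,0,0]

```text
time: 15.3
position: [0.478, -0.1974, 0.3483]
tool_rot: [0.1, 0.983, 0.012, 0.157]
ft_force: [-0.2, 0.5, -1.2]
grip_width: 0.0249
grip_force: 50.0
```

```bash
python3 - <<'E'
from m import *
o=get_obs();print(o['position'],R.from_quat(o['tool_rot']).as_matrix()[:,2],o['ft_force'])
a=shot('side')['pixels'];b=shot('top')['pixels'];w=shot('wrist')['pixels']
f=cv2.resize
cv2.imwrite('pics/z5.png',np.hstack([f(a[110:220,250:360],(390,390),interpolation=2),f(w[100:250,180:330],(390,390),interpolation=2)]))
E
```

```text
[ 0.47804824 -0.19738139  0.34825181] [ 0.31012166 -0.00673545 -0.95067302] [-0.22539091  0.45462665 -1.24969573]
```

View pics/z5.png

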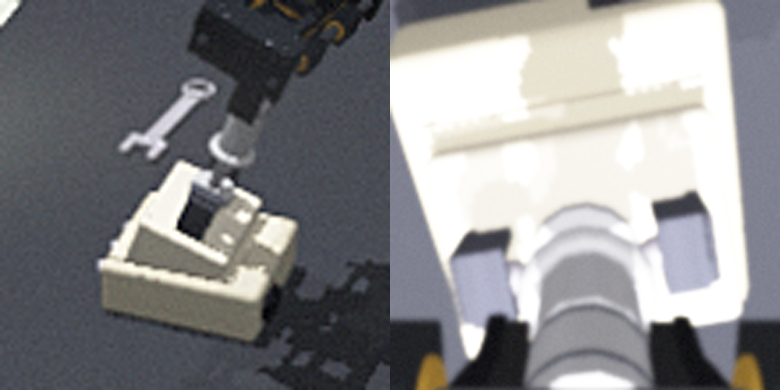

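The foot is just above the nipple tip, centred between the housings. Advance onto the nipple.

Request:
step_arm:
  rows:
    - [0.0015,0,-0.0048,0,0,0]
    - [0.0016,0,-0.0047,0,0,0]
    - [0.0015,0,-0.0048,0,0,0]
    - [0,0,0,0,0,0]

```text
time: 15.95
position: [0.4828, -0.1977, 0.3332]
tool_rot: [0.1, 0.982, 0.012, 0.157]
ft_force: [1.9, -1.4, -1.6]
grip_width: 0.0248
grip_force: 50.0
```

Request:
step_arm:
  rows:
    - [0.0015,0,-0.0048,0,0,0]
    - [0.0016,0,-0.0047,0,0,0]
    - [0,0,0,0,0,0]

```text
time: 16.32
position: [0.4859, -0.1976, 0.3237]
tool_rot: [0.1, 0.983, 0.012, 0.157]
ft_force: [4.3, -2.3, -1.9]
grip_width: 0.0251
grip_force: 50.0
```

Request:
step_arm:
  rows:
    - [0.001,-0.0006,0.0003,0,0,0]
    - [0,0,0,0,0,0]

```text
time: 16.58
position: [0.4863, -0.1978, 0.3241]
tool_rot: [0.1, 0.983, 0.013, 0.156]
ft_force: [3.2, -2.9, -1.9]
grip_width: 0.0251
grip_force: 50.0
```

Request:
step_arm:
  rows:
    - [0.001,-0.001,0.0003,0,0,0]
    - [0,0,0,0,0,0]

```text
time: 16.82
position: [0.4868, -0.1983, 0.3242]
tool_rot: [0.1, 0.983, 0.013, 0.155]
ft_force: [1.7, -0.7, -1.9]
grip_width: 0.0249
grip_force: 50.0
```

Request:
step_arm:
  rows:
    - [0.0012,0,-0.0038,0,0,0]
    - [0.0012,0,-0.0038,0,0,0]
    - [0,0,0,0,0,0]

```text
time: 17.2
position: [0.4892, -0.1987, 0.3166]
tool_rot: [0.1, 0.983, 0.013, 0.155]
ft_force: [-1.6, -2.0, -0.5]
grip_width: 0.025
grip_force: 50.0
```

Request:
step_arm:
  rows:
    - [0.0012,0,-0.0038,0,0,0]
    - [0,0,0,0,0,0]

```text
time: 17.45
position: [0.4908, -0.1988, 0.3117]
tool_rot: [0.1, 0.983, 0.013, 0.155]
ft_force: [3.2, -3.0, -10.7]
grip_width: 0.0248
grip_force: 49.9
```

Request:
step_arm:
  rows:
    - [0.0012,0,-0.0038,0,0,0]
    - [0,0,0,0,0,0]

```text
time: 17.7
position: [0.492, -0.1986, 0.3089]
tool_rot: [0.1, 0.983, 0.013, 0.156]
ft_force: [0.3, -2.8, -2.2]
grip_width: 0.0253
grip_force: 50.0
```

Request:
step_arm:
  rows:
    - [0.001,0,-0.0028,0,0,0]
    - [0,0,0,0,0,0]

```text
time: 17.95
position: [0.4929, -0.1984, 0.3066]
tool_rot: [0.1, 0.983, 0.013, 0.156]
ft_force: [-2.0, -0.7, 2.9]
grip_width: 0.0249
grip_force: 50.0
```

Request:
step_arm:
  rows:
    - [0.0006,0,-0.0019,0,0,0]
    - [0,0,0,0,0,0]

```text
time: 18.2
position: [0.4936, -0.1985, 0.3045]
tool_rot: [0.1, 0.983, 0.013, 0.156]
ft_force: [-2.4, 0.1, 4.7]
grip_width: 0.0252
grip_force: 50.0
```

Request:
step_arm:
  rows:
    - [0.0005,0,-0.0014,0,0,0]
    - [0,0,0,0,0,0]

```text
time: 18.45
position: [0.4939, -0.1985, 0.3036]
tool_rot: [0.1, 0.983, 0.013, 0.156]
ft_force: [-3.5, 0.4, 8.3]
grip_width: 0.0249
grip_force: 50.0
```

Request:
step_arm:
  rows:
    - [0.0004,0,-0.0013,0,0,0]
    - [0,0,0,0,0,0]

```text
time: 18.7
position: [0.4941, -0.1985, 0.3035]
tool_rot: [0.099, 0.983, 0.013, 0.156]
ft_force: [-8.7, 1.1, 17.5]
grip_width: 0.0249
grip_force: 50.0
```

Request:
step_arm:
  rows:
    - [0.0002,0,-0.0007,0,0,0]
    - [0,0,0,0,0,0]
    - [0,0,0,0,0,0]

```text
time: 19.08
position: [0.4941, -0.1984, 0.3034]
tool_rot: [0.099, 0.983, 0.013, 0.157]
ft_force: [-11.7, 1.1, 22.2]
grip_width: 0.0248
grip_force: 50.0
```

Stiff stop reached at ~25 N. Check the picture and for slip.

```bash
python3 - <<'E'
from h import *
o=get_obs();T=R.from_quat(o['tool_rot']).as_matrix();print(o['position'],T[:,2],o['ft_force'])
c=shot('wrist');P=(cloud(c,np.ones((384,512),bool))-o['position'])@T
m=(abs(P[:,1])<.022)&(P[:,0]>.013)&(P[:,0]<.022)&(P[:,2]>.2)&(P[:,2]<.26)
print(np.histogram(P[m,2],np.arange(.2,.26,.003)))
a=shot('side')['pixels'];w=c['pixels']
f=cv2.resize
cv2.imwrite('pics/z6.png',np.hstack([f(a[110:220,250:360],(390,390),interpolation=2),f(w[130:250,190:310],(390,390),interpolation=2)]))
E
```

```text
[ 0.49407908 -0.19842437  0.30338549] [ 0.31031482 -0.00621298 -0.95061355] [-11.65544316   1.12960625  22.17429034]
(array([ 33,  46,  32,  31,  34,  25,  74, 280,  48,   8,   3,   2,  20,
       569,  50,   0,   0,   0,   0]), array([0.2  , 0.203, 0.206, 0.209, 0.212, 0.215, 0.218, 0.221, 0.224,
       0.227, 0.23 , 0.233, 0.236, 0.239, 0.242, 0.245, 0.248, 0.251,
       0.254, 0.257]))
```

View pics/z6.png

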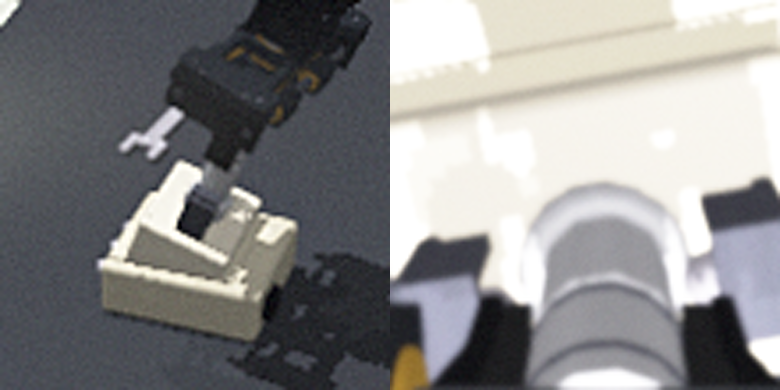

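The coupler sits between the housings. Its flange top is about 19.5 mm above the sloped face (12 + 8 mm expected), so it is fully home without slip.

```bash
python3 -c "
from rig import *
print(hand_in())"
```

```text
the job is handed in; nothing more can be done
None
```

The coupler was ejected, picked up and pushed onto the nipple until it hit a stiff stop, with its foot about 12 mm out, which puts it past both latches. I handed in at about 19 s, still gripping at 50 N and pressing with about 25 N; the judge returned no verdict.

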